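# Crank the tester round, draw out the escapement carrier and load the timing bed

### The job

The brass timer escapement is due on the timing bed: turn the geared tester by its chrome side crank until that carrier's pocket stands squarely at the gap in the guard ring, then press on the carrier's ribbed thumb pad and draw it out onto the unloading tongue. Lift it off and lay it flat on the bench mat; the timing bed's rails are cut away only at the middle, so let go, take the plate again across its middle and lower it fully home between the rails, thumb pad away from the sensor head, before you let go. Never touch the escapement itself, leave the other two carriers in their pockets, and do not shift the camera body or the lens hood.

Things in the scene. Friction and masses are not known exactly. Their poses are not given: they have to be found in the camera images.
- tester: the geared tester, a fixed grey casting. Origin on the turntable's upright axis at the mat's top; its front is -x. Drum of radius 142 mm, 85 to 112 mm high, on a narrower pillar; on it a fixed aluminium guard ring (radius 136.5 to 142 mm, 112 to 130 mm high) with one gap, 94 mm wide, at the front
- turntable: the turntable, radius 134 mm; origin on its axis at its floor, 120 mm above the tester's origin. Turns about z, geared to the crank, stays where left. Four radial pockets 59 mm wide, open at the rim, between blocks 10 mm high: escapement carrier at its own -x, filter at -y, shutter at +x, +y empty. A carrier's plate lies flush with the blocks, so it cannot be gripped there
- crank (a joint): angle of the chrome crank, rad, 0 at the start with its handle straight up; grows as the handle goes from the top towards the tester's +x (away from the arm). No stops. The turntable turns by half the crank's angle, about +z (counterclockwise from above) when it grows. About 4 to 6 N at the handle turns it
- crank_handle: the crank's chrome handle: a level sleeve 18 mm thick, 80 mm long, spinning freely on its pin, parallel to the tester's y, 45 mm from the shaft's axis. Origin on its axis at the place to grip; the sleeve reaches 48 mm inboard (to the crank arm) and 32 mm outboard of it. It goes round 30 to 120 mm above the mat; its own orientation is of no use
- carrier_escapement: the wanted carrier, a loose aluminium plate 96 x 56 x 10 mm (x, y, z), about 0.26 kg with the brass timer escapement fixed on its +x half. Origin at the centre of its underside; x points from thumb pad to escapement; centre of mass 10 mm to +x. In the pocket the pad end lies at the rim, +x points to the turntable's axis
- carrier_escapement_pad (a point): centre of the black ribbed rubber thumb pad (30 mm along x, 42 mm along y) on that carrier, at x -30 mm, on its top face, 11.8 mm above the underside. The rubber grips well and the plate slides easily on the turntable and tongue: a press of 8 to 10 N drags it. Pressed beyond the tongue's end, it would tip
- escapement: the brass timer escapement on the wanted carrier, two plates with gears between, 40 x 34 mm and 24 mm high (top 34 mm above the carrier's underside), fixed with its middle at x +22 mm of the carrier. Origin under its centre. Delicate
- pocket_escapement (a point): point of the turntable's floor where the wanted carrier's centre lies at the start, 82.5 mm from the axis; the carrier has about 1.5 mm of play at the sides and, up to the guard ring, 6 mm outwards
- carrier_filter: a carrier of the same shape with a round amber glass filter in a black ring; stays in its pocket
- pocket_filter (a point): where the filter carrier's centre lies in its pocket, on the turntable's floor
- carrier_shutter: a carrier of the same shape with a round black leaf shutter; stays in its pocket
- pocket_shutter (a point): where the shutter carrier's centre lies in its pocket, on the turntable's floor
- bench_mat: the dark green rubber mat on the steel bench, 620 x 1140 mm, 3 mm thick, its top at height 0.003 m; origin at the centre of its underside. Clear between the tester's tongue and the timing bed
- timing_bed: the timing bed, a fixed grey plate on the mat, 156 x 100 x 12 mm, with the black sensor head (70 mm wide, its top 48 mm above the mat) across its +x end, from x +61 mm on. Origin at the height of the mat's top, under the middle of the seat
- bed_seat (a point): middle of the seat's floor, 12 mm above the mat's top; axes as the bed's. Rail pieces 9 mm high, 8 mm thick, 64 mm apart inside, leave 50 mm free at the middle of each side for the fingers; end stops 104 mm apart (front 5, back 9 mm high). A carrier lies along x with 4 mm of play each way, thumb pad to -x
- rangefinder: a dusty black rangefinder camera body, 138 mm wide, 32 mm deep, 83 mm high, standing on the mat to the left; origin under its centre
- lens_hood: a grey anodised lens hood, 64 mm across, 40 mm high, standing on the mat to the left; origin under its centre
- tongue (a point): front end of the unloading tongue's top, 168 mm out from the tester's axis, 119.5 mm above the mat's top; axes as the tester's. The steel tongue, 32 mm wide, runs from the gap to here, free air on both sides and below
- crank_axis (a point): point on the crank shaft's level axis (along the tester's y), 205 mm from the tester's centre to -y, 75 mm above the mat's top: centre of the handle's circle; axes as the tester's

How it is judged:
On the way, in this order (a step that is already met when the one before it is completed fails the run):
1. the fingers turn the crank by its handle (contact force between the fingers and crank_handle above 0.5 N and (value of joint crank above 0.5 rad or value of joint crank below -0.5 rad)).
2. the escapement's pocket stands at the gap within 10 mm (at 82.5 mm from the axis), its carrier still in it (y of pocket_escapement in the frame of tester between -0.01 and 0.01 m and x of pocket_escapement in the frame of tester below 0 m and distance between carrier_escapement and pocket_escapement below 0.012 m), for 0.3 s.
3. the carrier is drawn at least 25 mm out of its pocket onto the tongue, still lying flat (x of carrier_escapement in the frame of turntable below -0.1075 m and z of carrier_escapement in the frame of turntable between -0.004 and 0.004 m and angle between carrier_escapement's own z axis and vertical below 0.06 rad), for 0.05 s.
4. the carrier lies flat on the bench mat, let go (height (world z) of carrier_escapement below 0.007 m and angle between carrier_escapement's own z axis and vertical below 0.06 rad and contact force between the fingers and carrier_escapement below 0.1 N and linear speed of carrier_escapement below 0.02 m/s), for 0.2 s.
5. it is taken across its middle (tool within 15 mm of the middle along the plate) and lifted (x of the grasp point in the frame of carrier_escapement between -0.015 and 0.015 m and contact force between the fingers and carrier_escapement above 0.5 N and height (world z) of carrier_escapement above 0.02 m), for 0.1 s.
6. it is lowered onto the seat of the timing bed while still held (z of carrier_escapement in the frame of bed_seat between -0.004 and 0.004 m and horizontal distance between carrier_escapement and bed_seat below 0.009 m and contact force between the fingers and carrier_escapement above 0.5 N), for 0.05 s.
At the end, for the whole second after the job is handed in: the escapement carrier lies at rest flat on the timing bed's seat (height within 4 mm of the seat, middle within 9 mm of the seat's middle, along the rails within 0.15 rad, tilt under 0.05 rad), thumb pad away from the sensor head; the filter and shutter carriers are in their pockets within 20 mm (z of carrier_escapement in the frame of bed_seat between -0.004 and 0.004 m and horizontal distance between carrier_escapement and bed_seat below 0.009 m and angle between the x axis of carrier_escapement and the x axis of bed_seat, either way round below 0.15 rad and angle between carrier_escapement's own z axis and vertical below 0.05 rad and x of carrier_escapement_pad in the frame of bed_seat below 0 m and linear speed of carrier_escapement below 0.02 m/s and distance between carrier_filter and pocket_filter below 0.02 m and distance between carrier_shutter and pocket_shutter below 0.02 m); the robot touches nothing.
It fails at once if the escapement is touched with more than 1 N (contact force between escapement and anything else above 1 N).
It fails at once if another carrier leaves its pocket (20 mm) (distance between carrier_filter and pocket_filter above 0.02 m or distance between carrier_shutter and pocket_shutter above 0.02 m).
It fails at once if the camera body or the lens hood is shifted by more than 20 mm (distance of any of rangefinder, lens_hood from where it was at the start of the episode above 0.02 m).
It fails at once if the carrier is tipped over (angle between carrier_escapement's own z axis and vertical above 0.7 rad).
It also fails if it takes over 67 s, if anything falls off the work surface, if the arm or the gripper's body presses on something with over 40 N, if the wrist force passes 120 N, or if a joint passes its speed limit or range.

### The arm

A 7-joint arm with a two-finger parallel gripper is mounted at the origin on the work surface. World frame = base frame: x ahead of the robot, y to its left, z up, the work surface at z = 0. Lengths are in m, angles in rad, forces in N, time in s.
With the tool pointing down it reaches from about 0.4 to 0.9 m from the base axis. Payload 5.6 kg.
Tool frame: the origin (TCP) lies midway between the tips of the shut fingers; the grasp point (between the pads) lies 19 mm behind it; z points along the fingers, y is the line along which they close (so a half turn about z gives the same grasp; the last joint's range is limited). The gripper opens to 92 mm and grips with 3 to 60 N. Pads are 20 mm wide; open, the fingers measure 128 mm over their backs; the gripper's body (75 mm by 189 mm) begins 69 mm behind the grasp point.
Start: joints at [-1.243, 0.468, -0.012, 1.603, 0.006, 1.071, -0.056], TCP at [0.236, 0.606, 0.215] pointing down, gripper open.
Joint ranges: [-2.53, 2.53], [-0.31, 2.02], [-1.57, 1.55], [0.28, 2.44], [-1.29, 4.43], [0.15, 1.84], [-2.92, 2.92]. Speed limits (rad/s): [2.57, 2.57, 3.14, 3.14, 3.14, 3.14, 3.14].

### API

Orientations are given as a 3x3 rotation matrix whose columns are the frame's x, y, z axes.
In Python, from station import env, effector, solver, viewer, workorder, search_frame, tip_of gives the robot as it stands. Calls block until the motion is done:
- env.reach(position, orientation): joint-space move of the TCP to a pose.
- env.movel(position, frame=None, rate=0.15): straight line of the TCP; frame=None keeps the orientation; rate is the mean speed in m/s.
- env.goto_joints(angles): joint-space move.
- effector.release() and effector.grasp(squeeze=None): open the fingers fully, or close them until they stop; squeeze is the grip in N (None keeps the last).
- env.pause(seconds).
- solver.inverse_kinematics(position, orientation): joint angles nearest the present ones, or None.
- env.sense(): the state.
- viewer.read_camera(name): name is "scene" or "top" or "wrist"; returns (picture, depth): 420x560x3 uint8, red, green, blue; 420x560 float32, m along the optical axis (not along the pixel's ray), 0 where there is no reading.
- viewer.camera_info(name): a dict with "intrinsics" (3x3 intrinsics, pixels), "eye" and "rotation" of the camera in the world; the wrist camera has in their place "T_tool_cam" (4x4, takes a point from camera to tool coordinates, whose origin is the TCP and whose axes are the flange's). Camera axes: x right, y up, looking along -z (the intrinsics and any distortion apply to the point x, -y, -z); pixel columns grow to the right and rows downward; lengths in m; the calibration is good to about 2 mm. A picture is of the moment at which its call begins: read the wrist's pose just before it. camera_info takes no time and is no camera call.
A pose or a line that the arm cannot do raises env.PlanningError and nothing moves.
- workorder.finish_job(): hands the job in; it is judged then, once.
Trained networks look in the newest picture that a camera, given by its name, has taken for a name from the list of things; names that differ only in an ending like _2 or _b are one class to them, and where a whole thing is asked for, a point or a joint stands for the part that bears it (a point fixed in the world has none). Each returns a list of dicts, best first, with "score" (0 to 1); they miss things now and then, are a little off and sometimes report something else, mostly with a low value. They report only what shows in the picture. A call takes as long as a camera call.
- search_frame(camera, name): "at" ([x, y, z] in m, in world coordinates, good to about 4 mm: the middle of the surface that is visible of it).
- tip_of(camera, name): "at" ([x, y, z] in m, in world coordinates, good to about 4 mm: a listed point, or the origin of a listed thing).
The state is a dict: "t": time; "joint_positions": joint angles; "joint_velocities": joint speeds; "tau": joint torques, N m; "ee_pos": TCP position; "tcp_rot": TCP orientation; "wrist_force": force on the tool from outside, world axes, zero at the start; "moment": the same for the moment, N m; "gripper_width": finger opening in m; "grasp_force": force on a finger pad.
Only numpy, scipy, OpenCV 4.12 (cv2) and the standard library are available. Lean on these libraries where they do the work, as an engineer would, in place of code of your own. Each camera call takes 0.05 s, during which the arm holds its last target. There are 200 camera calls.

## Working session

There is one attempt and no reset: what is moved stays moved. The work goes in short steps, each a Python script; the robot and the scene stay as the last script left them, time stands still between calls to the robot, and variables do not carry over. Pictures are saved under pics/ and viewed, at most 10 in all, crops included, and the job is handed in when it is done.

```bash
ls; mkdir -p pics; python3 - <<'E'
from station import env, viewer, tip_of, search_frame
import cv2, numpy as np
ims=[]
for c in ["scene","top"]:
    p,d=viewer.read_camera(c); cv2.imwrite(f"pics/{c}0.png",p[:,:,::-1]); np.save(f"pics/{c}d.npy",d)
    i=viewer.camera_info(c); print(c,np.round(i["eye"],3),np.round(i["rotation"],3).tolist(),i["intrinsics"], [k for k in i])
    for n in ["tester","turntable","crank_handle","crank_axis","carrier_escapement","carrier_escapement_pad","escapement","carrier_filter","carrier_shutter","tongue","timing_bed","bed_seat","rangefinder","lens_hood"]:
        r=tip_of(c,n); print(n,[(np.round(q["at"],3).tolist(),round(q["score"],2)) for q in r[:2]])
s=env.sense(); print(s["t"],s["ee_pos"],s["tcp_rot"],s["wrist_force"],s["gripper_width"])
E
```

```text
pics
station.py
scene [ 0.997 -0.466  1.161] [[0.786, -0.525, 0.327], [0.618, 0.678, -0.397], [-0.013, 0.514, 0.857]] [[541.74527846   0.         278.27615109]
 [  0.         541.74527846 212.75904348]
 [  0.           0.           1.        ]] ['intrinsics', 'eye', 'rotation']
tester [([0.538, 0.089, 0.12], 0.17)]
turntable [([0.62, 0.11, 0.123], 0.65)]
crank_handle [([0.636, -0.096, 0.122], 0.58)]
crank_axis [([0.638, -0.094, 0.079], 0.97)]
carrier_escapement [([0.604, 0.189, 0.124], 0.66), ([0.62, 0.111, 0.124], 0.59)]
carrier_escapement_pad []
escapement [([0.611, 0.17, 0.132], 0.71)]
carrier_filter [([0.537, 0.093, 0.117], 0.79), ([0.61, 0.433, -0.005], 0.36)]
carrier_shutter [([0.451, 0.096, 0.122], 0.7)]
tongue [([0.45, 0.098, 0.125], 0.91)]
timing_bed [([0.474, -0.325, 0.004], 0.92)]
bed_seat [([0.469, -0.32, 0.012], 0.78)]
rangefinder [([0.611, 0.433, -0.006], 0.66)]
lens_hood [([0.461, 0.326, 0.006], 0.69)]
top [0.504 0.053 1.245] [[-0.002, 0.996, -0.089], [-0.999, 0.001, 0.033], [0.033, 0.089, 0.996]] [[413.06472688   0.         279.11577968]
 [  0.         413.06472688 21
[... 351 characters left out ...]
apement_pad [([0.599, 0.219, 0.134], 0.9)]
escapement [([0.605, 0.167, 0.131], 0.7), ([0.601, -0.0, -0.002], 0.16)]
carrier_filter [([0.541, 0.098, 0.124], 0.74), ([0.472, -0.324, 0.006], 0.39)]
carrier_shutter [([0.633, 0.03, 0.122], 0.74)]
tongue [([0.451, 0.095, 0.121], 0.55)]
timing_bed [([0.474, -0.326, 0.001], 0.96)]
bed_seat [([0.473, -0.324, 0.017], 0.8)]
rangefinder [([0.614, 0.437, -0.002], 0.57)]
lens_hood [([0.462, 0.325, 0.002], 0.61)]
1.5 [0.23558409 0.60582029 0.21459289] [[-9.32008262e-01  3.62437025e-01  5.26661649e-05]
 [ 3.62437028e-01  9.32008261e-01  4.89388280e-05]
 [-3.13480575e-05  6.46995603e-05 -9.99999997e-01]] [0.22768971 0.30525403 0.65822537] 0.09177862980204468
```

View pics/top0.png

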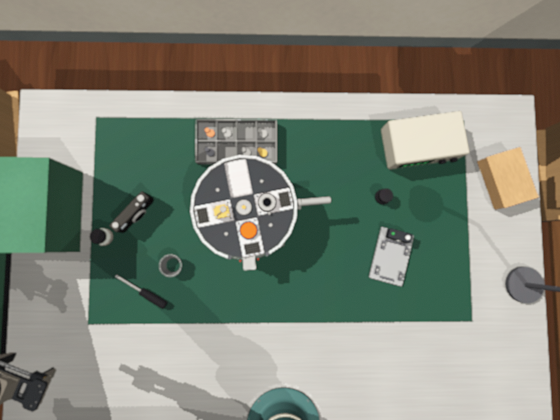

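View pics/scene0.png

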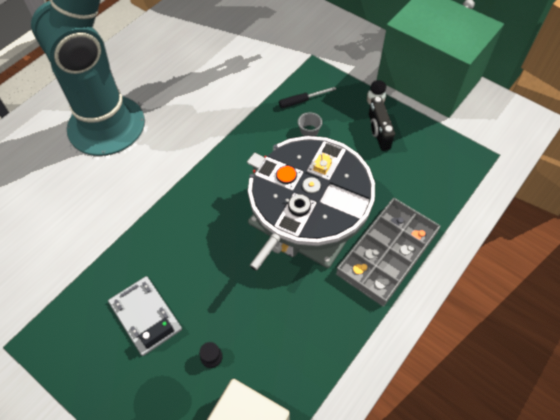

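The top view shows the turntable at (245,207), the tongue pointing down at (249,262), and the escapement carrier on the left with its pad at (203,215). The crank handle runs right to (330,200). The bed is at (392,257) with its sensor head at the upper right. The crank needs about +2.9 rad. Next I'll take a closer look with the wrist camera.

```bash
cat > h.py <<'E'
from station import env, effector, solver, viewer, workorder, search_frame, tip_of
import numpy as np, cv2
def R(yaw):  # tool down, tool y axis along world direction `yaw`
    y=np.array([np.cos(yaw),np.sin(yaw),0]); z=np.array([0,0,-1.]); return np.column_stack([np.cross(y,z),y,z])
def best(p,yaw):
    q0=np.array(env.sense()["joint_positions"]); o=[]
    for a in (yaw,yaw+np.pi):
        q=solver.inverse_kinematics(p,R(a))
        if q is not None: o.append((np.abs(np.array(q)-q0).max(),a))
    print("ik",[(round(float(d),2),round(a,2)) for d,a in o]); return R(min(o)[1])
def world(cam,uv,z,pose=None):  # pixel -> world at height z
    i=viewer.camera_info(cam); K=i["intrinsics"]
    if cam=="wrist":
        p,Rt=pose; T=np.array(i["T_tool_cam"]); Rc=Rt@T[:3,:3]; e=p+Rt@T[:3,3]
    else: Rc=np.array(i["rotation"]); e=np.array(i["eye"])
    r=Rc@np.array([(uv[0]-K[0][2])/K[0][0],-(uv[1]-K[1][2])/K[1][1],-1]); return e+r*(z-e[2])/r[2]
def st():
    s=env.sense(); print("t",round(s["t"],2),np.round(s["ee_pos"],4),"F",np.round(s["wrist_force"],1),"w",round(s["gripper_width"],4),"g",round(s["grasp_force"],1)); return s
E
python3 - <<'E'
from h import *
r=best([0.54,0.0,0.42],0.087); env.reach([0.54,0.0,0.42],r); s=st()
print(np.round(viewer.camera_info("wrist")["T_tool_cam"],3).tolist(),viewer.camera_info("wrist")["intrinsics"])
p,d=viewer.read_camera("wrist"); cv2.imwrite("pics/w1.png",p[:,:,::-1]); np.savez("pics/w1.npz",d=d,p=s["ee_pos"],R=s["tcp_rot"])
for n in ["turntable","tongue","crank_handle","crank_axis","carrier_escapement_pad","pocket_escapement","carrier_filter","carrier_shutter","bed_seat"]:
    print(n,[(np.round(q["at"],3).tolist(),round(q["score"],2)) for q in tip_of("wrist",n)[:2]])
E
```

```text
ik [(0.67, 0.09), (2.74, 3.23)]
t 4.01 [0.5401 0.0013 0.4196] F [ 0.3  0.1 -0.2] w 0.0922 g 0.0
[[0.0, 0.962, 0.272, 0.076], [1.0, -0.0, 0.001, 0.0], [0.001, 0.272, -0.962, -0.17], [0.0, 0.0, 0.0, 1.0]] [[355.61334592   0.         282.94864615]
 [  0.         355.61334592 210.8065392 ]
 [  0.           0.           1.        ]]
turntable [([0.623, 0.112, 0.121], 0.71), ([0.646, -0.096, 0.124], 0.3)]
tongue [([0.451, 0.093, 0.124], 0.59)]
crank_handle [([0.643, -0.092, 0.125], 0.91)]
crank_axis [([0.542, 0.093, 0.123], 0.55)]
carrier_escapement_pad []
pocket_escapement [([0.62, 0.111, 0.121], 0.18)]
carrier_filter [([0.54, 0.096, 0.124], 0.96)]
carrier_shutter [([0.641, 0.027, 0.122], 0.77)]
bed_seat [([0.472, -0.322, 0.014], 0.82), ([0.62, 0.11, 0.121], 0.57)]
```

View pics/w1.png

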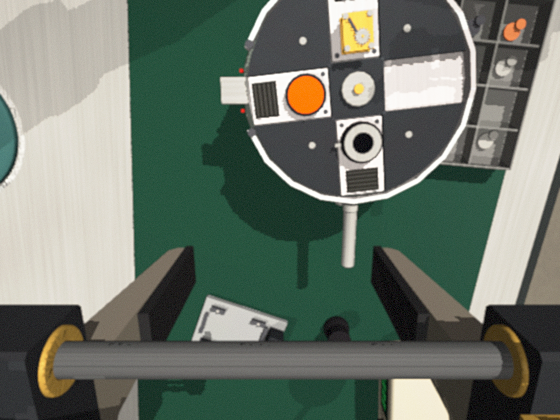

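The wrist view shows the hub at (358,89), the tongue end at (222,90), the filter at (306,95), the shutter at (361,142), and the handle from (351,207) to (348,266). The empty pocket is at (424,81).

```bash
python3 - <<'E'
from h import *
z=np.load("pics/w1.npz"); pose=(z["p"],z["R"]); d=z["d"]; print(d[89,345],d[90,230],d[235,349])
P={}
for n,uv,h in [("hub",(358,89),.133),("tongL",(222,78),.1225),("tongR",(222,104),.1225),("gapA",(249,46),.133),("gapB",(250,131),.133),("filtpad",(265,99),.135),("shpad",(363,179),.135),("escarr",(355,4),.133),("h0",(351,209),.1245),("h1",(348,266),.1245),("emptyEnd",(464,79),.123)]:
    P[n]=world("wrist",uv,h,pose); print(n,np.round(P[n],4))
c=P["hub"]
for n in ["tongL","tongR","filtpad","shpad","emptyEnd"]:
    v=(P[n]-c)[:2]; print(n,round(np.hypot(*v),4),round(np.arctan2(v[1],v[0]),3))
v=(P["tongL"]+P["tongR"])[:2]/2-c[:2]; print("yaw tongue",np.arctan2(-v[1],-v[0]),np.hypot(*v))
g=(P["gapA"]-P["gapB"])[:2]; print("gap yaw",np.arctan2(-g[0],g[1]),np.hypot(*g))
# circle fit on ring rim (bright high-z pixels): deproject depth
im=cv2.imread("pics/w1.png").astype(int); K=viewer.camera_info("wrist")["intrinsics"]; T=np.array(viewer.camera_info("wrist")["T_tool_cam"])
vv,uu=np.nonzero((d>0)); D=d[vv,uu]; pc=np.c_[(uu-K[0][2])/K[0][0]*D,-(vv-K[1][2])/K[1][1]*D,-D]
w=(pc@T[:3,:3].T+T[:3,3])@pose[1].T+pose[0]
from scipy.optimize import least_squares
r=np.hypot(w[:,0]-c[0],w[:,1]-c[1]); m=(w[:,2]>.122)&(w[:,2]<.14)&(r>.136)&(r<.148)&(im[vv,uu].min(1)>140)
print(m.sum(),np.median(w[m],0)); 
f=least_squares(lambda q:np.hypot(w[m,0]-q[0],w[m,1]-q[1])-q[2],[c[0],c[1],.14],loss="soft_l1",f_scale=.002); print(f.x)
E
```

```text
0.42701396 0.4437778 0.4859738
hub [0.6214 0.1099 0.133 ]
tongL [0.4544 0.1085 0.1225]
tongR [0.4558 0.0777 0.1225]
gapA [0.4864 0.1461 0.133 ]
gapB [0.4939 0.0484 0.133 ]
filtpad [0.5098 0.0882 0.135 ]
shpad [0.6436 0.001  0.135 ]
escarr [0.6045 0.201  0.133 ]
h0 [ 0.6362 -0.0431  0.1245]
h1 [ 0.6438 -0.1267  0.1245]
emptyEnd [0.7517 0.1338 0.123 ]
tongL 0.167 -3.133
tongR 0.1688 -2.95
filtpad 0.1137 -2.95
shpad 0.1112 -1.37
emptyEnd 0.1325 0.182
yaw tongue 0.10072650962451461 0.1671881671889859
gap yaw 0.07610055770031132 0.09795704880008864
2205 [0.64021444 0.0497535  0.13230128]
[0.62013866 0.11037738 0.139648  ]
```

```bash
cat >> h.py <<'E'
YAW=.09; AX=np.array([.621,.111]); EX=np.array([np.cos(YAW),np.sin(YAW)]); EY=np.array([-EX[1],EX[0]])
def tp(x,y,z): return np.r_[AX+x*EX+y*EY,z+.003]   # tester frame -> world
E
python3 - <<'E'
from h import *
r=R(YAW)
def h(a): return tp(.045*np.sin(a),-.213,.075+.045*np.cos(a)-.019)
env.reach(h(0)+[0,0,.09],r); env.movel(h(0),r,.12); st()
effector.grasp(20); st()
N=11
for k in range(1,N+1):
    env.movel(h(2.94*k/N),r,.1)
    if k%3==0: st()
s=st(); v=s["ee_pos"]-tp(0,-.213,.056); print("crank", np.arctan2(v[:2]@EX,v[2]))
effector.release(); env.movel(h(2.94)+[0,0,.15],r,.2)
env.reach(np.r_[.54,.0,.42],r); s=st()
p,d=viewer.read_camera("wrist"); cv2.imwrite("pics/w2.png",p[:,:,::-1]); np.savez("pics/w2.npz",d=d,p=s["ee_pos"],R=s["tcp_rot"])
for n in ["carrier_escapement_pad","carrier_escapement","escapement","carrier_filter","carrier_shutter"]:
    print(n,[(np.round(q["at"],3).tolist(),round(q["score"],2)) for q in tip_of("wrist",n)[:2]])
E
```

```text
t 6.45 [ 0.6408 -0.1014  0.1048] F [ 0.6 -0.  -0. ] w 0.092 g 0.0
t 7.57 [ 0.6406 -0.1011  0.1041] F [ 1.6  0.4 -2. ] w 0.0172 g 20.0
t 8.37 [ 0.6727 -0.0982  0.0901] F [ 4.5  0.6 -2.7] w 0.0174 g 20.0
t 9.17 [ 0.6853 -0.097   0.0568] F [ 5.6 -0.2 -5.7] w 0.0172 g 20.0
t 9.97 [ 0.6692 -0.0986  0.0243] F [ 5.2 -1.  -8.8] w 0.0173 g 20.0
t 10.5 [ 0.6476 -0.1006  0.0144] F [ 0.2 -2.  -7.1] w 0.0175 g 20.0
crank 2.9756424491701337
t 13.7 [5.398e-01 1.000e-04 4.187e-01] F [-0.8 -0.5 -0.3] w 0.0919 g 0.0
carrier_escapement_pad []
carrier_escapement [([0.538, 0.104, 0.125], 0.61)]
escapement [([0.559, 0.105, 0.133], 0.89)]
carrier_filter [([0.629, 0.029, 0.122], 0.94), ([0.508, 0.098, 0.133], 0.51)]
carrier_shutter [([0.707, 0.116, 0.121], 0.81)]
```

View pics/w2.png

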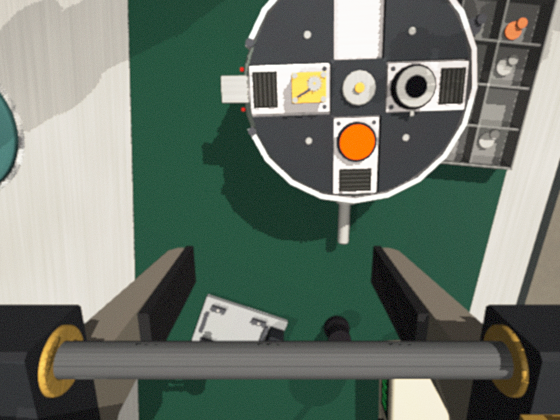

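The escapement carrier is now at the gap, with its pad at (265,90) and the escapement at (311,88), in line with the tongue at (233,90). I'll get the exact values, then press and draw.

```bash
python3 - <<'E'
from h import *
z=np.load("pics/w2.npz"); pose=(z["p"],z["R"])
im=cv2.imread("pics/w2.png"); g=cv2.cvtColor(im,cv2.COLOR_BGR2GRAY)
# dark pad inside carrier
m=(g[66:114,251:280]<90).astype(np.uint8); n,l,s,c=cv2.connectedComponentsWithStats(m); k=1+np.argmax(s[1:,4]); print("pad",s[k],c[k]+[251,66])
pad=world("wrist",c[k]+[251,66],.1348,pose)
def tf(p): v=p[:2]-AX; return np.round([v@EX,v@EY],4)
print("pad tester",tf(pad))
for uv,h in [((358.5,88.5),.133),((249,66),.133),((249.5,115),.133),((331,64),.133),((331,111),.133),((222,78),.1225),((222,103),.1225),((415,86),.133),((357,142),.133)]: print(uv,tf(world("wrist",uv,h,pose)))
E
```

```text
pad [  2   6  24  35 763] [264.66710354  89.46395806]
pad tester [-0.1137 -0.0031]
(358.5, 88.5) [-0.0001 -0.0019]
(249, 66) [-0.1322  0.0236]
(249.5, 115) [-0.133  -0.0329]
(331, 64) [-0.0344  0.0257]
(331, 111) [-0.0324 -0.0282]
(222, 78) [-0.1668  0.011 ]
(222, 103) [-0.1681 -0.0185]
(415, 86) [0.0681 0.001 ]
(357, 142) [ 0.0017 -0.0658]
```

```bash
sed -i 's/^YAW=.09; AX=np.array(\[.621,.111\])/YAW=.10; AX=np.array([.621,.110])/' h.py; python3 - <<'E'
from h import *
p=tp(-.1095,0,.172); r=best(p,YAW+np.pi/2); effector.grasp(10); env.reach(p,r)
env.movel(tp(-.1095,0,.136),r,.1); env.pause(.2); f0=st()["wrist_force"][2]
z=.134
F=0
while F<8 and z>.122:
    z-=.001; env.movel(tp(-.1095,0,z),r,.03); F=env.sense()["wrist_force"][2]-f0
print("contact z cmd",z,F,st()["ee_pos"])
x=-.1095
while x>-.156 and 3<F<30:
    x-=.004; z+=np.clip((F-9.5)*.0001,-.001,.001); env.movel(tp(x,0,z),r,.06)
    F=env.sense()["wrist_force"][2]-f0; print(round(x,4),round(z,4),np.round(F,1),np.round(env.sense()["wrist_force"][:2],1))
env.movel(tp(x,0,.20),r,.15); st()
E
```

```text
ik [(1.47, 1.67), (1.51, 4.81)]
t 17.37 [0.5126 0.0992 0.1397] F [0.2 0.8 0.1] w 0.0004 g 0.0
t 18.12 [0.5123 0.0991 0.1352] F [-3.   0.3 13.3] w 0.0007 g 6.1
contact z cmd 0.131 13.191903183672164 [0.51225829 0.09912242 0.13519043]
-0.1135 0.1314 8.2 [-1.1  0. ]
-0.1175 0.1312 7.4 [1.1 0.4]
-0.1215 0.131 7.4 [ 1.8 -0.8]
-0.1255 0.1308 8.0 [ 2.3 -1. ]
-0.1295 0.1307 8.6 [ 2.2 -0.3]
-0.1335 0.1306 9.3 [ 2.4 -2. ]
-0.1375 0.1306 10.1 [ 2.  -0.5]
-0.1415 0.1306 9.2 [ 1.2 -1.4]
-0.1455 0.1306 9.7 [ 0.9 -1.4]
-0.1495 0.1306 9.4 [ 0.9 -1. ]
-0.1535 0.1306 8.5 [ 1.7 -0.3]
-0.1575 0.1305 8.9 [ 0.9 -0.2]
t 21.73 [0.4635 0.0943 0.2023] F [0.  0.3 1.1] w 0.0008 g 0.0
```

```bash
python3 - <<'E'
from h import *
effector.release(); s=st()
p,d=viewer.read_camera("wrist"); cv2.imwrite("pics/w3.png",p[:,:,::-1]); np.savez("pics/w3.npz",d=d,p=s["ee_pos"],R=s["tcp_rot"])
for n in ["carrier_escapement_pad","carrier_escapement","escapement"]:
    print(n,[(np.round(q["at"],3).tolist(),round(q["score"],2)) for q in tip_of("wrist",n)[:2]])
E
```

```text
t 23.11 [0.4643 0.0943 0.203 ] F [0.1 0.5 0.7] w 0.092 g 0.0
carrier_escapement_pad [([0.463, 0.09, 0.132], 0.61), ([0.629, 0.028, 0.123], 0.38)]
carrier_escapement [([0.491, 0.097, 0.123], 0.7)]
escapement [([0.518, 0.101, 0.134], 0.87)]
```

View pics/w3.png

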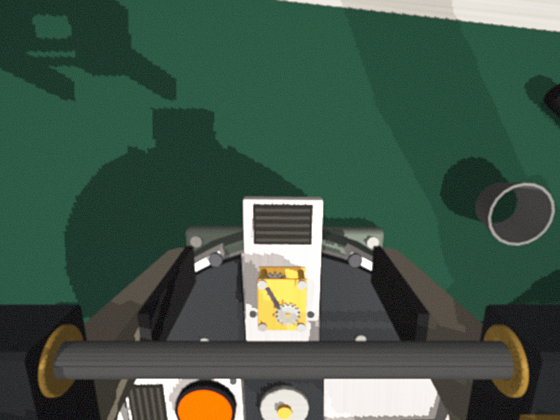

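The carrier is out on the tongue: its front edge is at row 198 from (244,198) to (323,198), and its pad is at (283,225). It lies square to the tool. I'll compute its pose and grip it across the pad part, clear of the ring.

```bash
python3 - <<'E'
from h import *
z=np.load("pics/w3.npz"); pose=(z["p"],z["R"])
def tf(p): v=p[:2]-AX; return np.round([v@EX,v@EY],4)
for uv,h in [((283,225),.1348),((244,199),.133),((323,199),.133),((285,410),.133),((245,330),.133),((321,330),.133)]: print(uv,tf(world("wrist",uv,h,pose)))
print("tool",tf(pose[0]))
q=tp(-.156,0,.1215)
for a in (YAW+np.pi/2,YAW-np.pi/2):
  for p in (q,[.45,-.13,.01],[.473,-.324,.02]): 
    k=solver.inverse_kinematics(p,R(a if p is q else a-.4)); print(None if k is None else np.round(k,2))
# bed geometry from top camera (initial picture)
d=np.load("pics/topd.npy"); im=cv2.imread("pics/top0.png"); g=cv2.cvtColor(im,cv2.COLOR_BGR2GRAY)
c=im[220:295,360:425]; cv2.imwrite("pics/bed.png",cv2.resize(c,None,fx=8,fy=8,interpolation=cv2.INTER_CUBIC))
E
```

```text
(283, 225) [-0.1567 -0.0006]
(244, 199) [-0.175  -0.0277]
(323, 199) [-0.175   0.0271]
(285, 410) [0.0055 0.0011]
(245, 330) [-0.0708 -0.03  ]
(321, 330) [-0.0708  0.0288]
tool [-0.1575  0.    ]
[-0.73  0.32  0.54  2.13 -0.24  0.75  1.64]
[-0.2   0.55  0.49  2.19 -0.53  0.52  1.97]
[ 0.11  0.67  0.56  1.94 -0.55  0.69  2.29]
[-1.13  0.49  1.09  2.15 -0.59  0.85 -1.15]
[-0.63  0.85  1.11  2.21 -1.11  0.84 -0.64]
[-0.31  1.16  1.33  1.96 -1.26  1.21 -0.33]
```

View pics/bed.png

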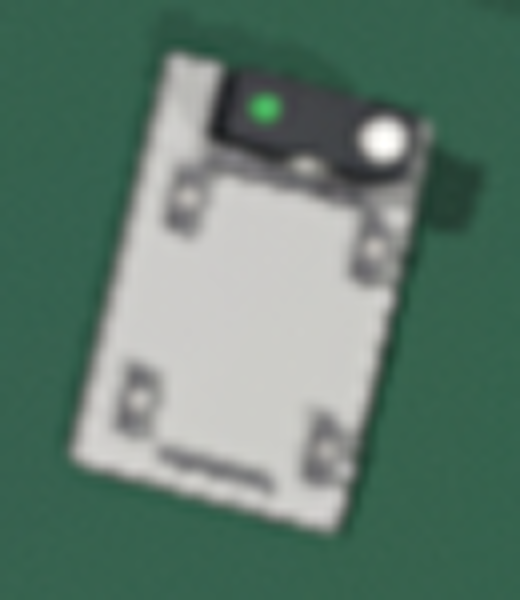

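```bash
python3 - <<'E'
from h import *
def corner(u,v): return world("top",(360+(u+.5)/8-.5,220+(v+.5)/8-.5),.015)[:2]
A,B,C,D=[corner(*c) for c in [(165,52),(433,122),(72,462),(337,533)]]
print(A,B,C,D); x=(A-C)+(B-D); print("yaw",np.arctan2(x[1],x[0]),"len",np.linalg.norm(x)/2,"w",np.linalg.norm(A-B)); e=x/np.linalg.norm(x); m=(C+D)/2; print("front mid",m,"seat guess if -61..95",m+.061*e)
print("rails mid", np.mean([corner(*c) for c in [(186,205),(371,250),(136,402),(324,452)]],0))
r=R(YAW+np.pi/2)
env.movel(tp(-.155,0,.1222),r,.1); st()
effector.grasp(45); f=st()
env.movel(tp(-.155,0,.20),r,.08); s=st(); print(s["moment"])
by=-.22; r2=R(by+np.pi/2); ex=np.array([np.cos(by),np.sin(by)])
p=np.array([.475,-.12])-.028*ex
env.reach(np.r_[p,.12],r2); env.movel(np.r_[p,.012],r2,.1); env.pause(.2); f0=st()["wrist_force"][2]
z=.0105
while z>.0045:
    z-=.0007; env.movel(np.r_[p,z],r2,.02); F=env.sense()["wrist_force"][2]-f0; 
    if F>4: break
print(z,F); st()
E
```

```text
[ 0.57426353 -0.29203435] [ 0.54789916 -0.39310431] [ 0.42180264 -0.25356683] [ 0.39527253 -0.3522659 ]
yaw -0.25431637442193944 len 0.15761331582244434 w 0.10445198191019382
front mid [ 0.40853758 -0.30291637] seat guess if -61..95 [ 0.46757555 -0.31826298]
rails mid [ 0.47145902 -0.32324729]
t 24.23 [0.4672 0.0945 0.1256] F [ 0.4  0.2 -0.2] w 0.0921 g 0.0
t 24.88 [0.4668 0.0944 0.1253] F [-1.1 -0.9  1.5] w 0.0555 g 45.0
t 26.0 [0.4663 0.0945 0.2025] F [-0.2  0.2 -3.1] w 0.0551 g 45.0
[ 0.03970268  0.11344442 -0.03974324]
t 28.33 [ 0.4481 -0.1138  0.0124] F [-0.3  0.4 -3. ] w 0.0552 g 45.0
0.0049000000000000024 7.558473238374363
t 30.34 [ 0.4478 -0.1139  0.0053] F [-1.5  1.4  4.5] w 0.0553 g 45.0
```

```bash
python3 - <<'E'
from h import *
effector.release(); s=st(); p=s["ee_pos"]; r2=R(-.22+np.pi/2)
env.movel(p+[0,0,.08],r2,.15); env.reach(np.r_[.47,-.22,.27],R(-.25+np.pi/2)); env.pause(.2); s=st()
p,d=viewer.read_camera("wrist"); cv2.imwrite("pics/w4.png",p[:,:,::-1]); np.savez("pics/w4.npz",d=d,p=s["ee_pos"],R=s["tcp_rot"])
for n in ["carrier_escapement_pad","carrier_escapement","escapement","bed_seat","timing_bed"]:
    print(n,[(np.round(q["at"],3).tolist(),round(q["score"],2)) for q in tip_of("wrist",n)[:2]])
E
```

```text
t 31.03 [ 0.4477 -0.1139  0.0049] F [-0.9 -0.5  0.4] w 0.0922 g 0.0
t 32.78 [ 0.4696 -0.2188  0.2685] F [-0.3  0.5 -0.1] w 0.0918 g 0.0
carrier_escapement_pad [([0.441, -0.117, 0.016], 0.65)]
carrier_escapement [([0.472, -0.12, 0.004], 0.82)]
escapement [([0.497, -0.124, 0.014], 0.68)]
bed_seat [([0.473, -0.321, 0.014], 0.67)]
timing_bed [([0.474, -0.323, 0.006], 0.74)]
```

View pics/w4.png

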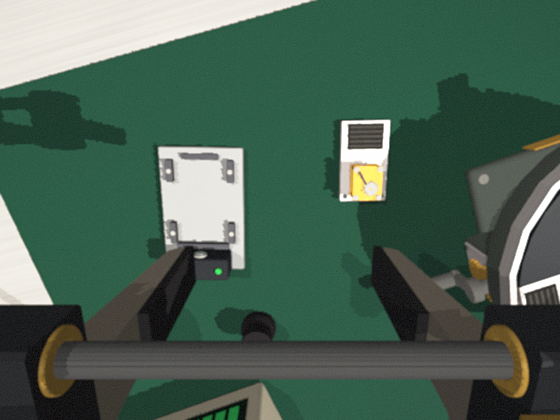

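The wrist view shows the carrier flat on the mat, with corners at (342,120), (390,121), (385,201) and (340,200). The bed's rails are at (168,170), (229,171), (173,232) and (231,232), with the sensor head at the bottom.

```bash
python3 - <<'E'
from h import *
z=np.load("pics/w4.npz"); pose=(z["p"],z["R"]); W=lambda u,v,h: world("wrist",(u,v),h,pose)[:2]
def rep(n,fl,fr,bl,br):
    x=(bl-fl)+(br-fr); y=(fr-fl)+(br-bl); print(n,"c",np.round((fl+fr+bl+br)/4,4),"yawx",round(np.arctan2(x[1],x[0]),3),"yawy",round(np.arctan2(y[1],y[0])-np.pi/2,3),"L",np.round(np.linalg.norm(x)/2,4),"W",np.round(np.linalg.norm(y)/2,4))
rep("carrier",W(342,120,.013),W(390,121,.013),W(340,200,.013),W(385,201,.013))
rep("rails",W(168,170,.022),W(229,171,.022),W(173,232,.022),W(231,232,.022))
f1,f2,b2=W(158,147,.015),W(243,148,.015),W(244,269,.015); print(f1,f2,b2,np.linalg.norm(f2-f1),np.linalg.norm(b2-f2))
e=(b2-f2)/np.linalg.norm(b2-f2); y=(f2-f1)/np.linalg.norm(f2-f1); print("edge yaw",np.arctan2(e[1],e[0]),np.arctan2(y[1],y[0])-np.pi/2)
print("stop front",W(198,156,.018),"sensor front mid",W(205,246,.03))
# carrier refined
im=cv2.imread("pics/w4.png"); m=cv2.inRange(im,(110,110,110),(255,255,255))[112:208,332:396]
hsv=cv2.cvtColor(im,cv2.COLOR_BGR2HSV)[112:208,332:396]; m=((hsv[...,1]<60)&(hsv[...,2]>120)).astype(np.uint8)
print(cv2.boundingRect(m), cv2.minAreaRect(cv2.findNonZero(m)))
E
```

```text
carrier c [ 0.4756 -0.1209] yawx -0.231 yawy -0.27 L 0.0956 W 0.0556
rails c [ 0.4731 -0.3235] yawx -0.256 yawy -0.257 L 0.0765 W 0.0718
[ 0.39842501 -0.35340854] [ 0.42416844 -0.25670008] [ 0.57364366 -0.29812516] 0.10007621770005667 0.1551092423533719
edge yaw -0.27035165860001614 -0.2601632144577124
stop front [ 0.4199003  -0.31021407] sensor front mid [ 0.52608065 -0.33261995]
(7, 7, 52, 83) ((32.562469482421875, 48.00130081176758), (49.69754409790039, 83.00282287597656), 1.1934895515441895)
```

```bash
python3 - <<'E'
from h import *
ex=lambda a:np.array([np.cos(a),np.sin(a)])
a=-.235; p=np.array([.4754,-.1206])+.003*ex(a); r=R(a+np.pi/2)
env.reach(np.r_[p,.10],r); env.movel(np.r_[p,.0052],r,.1); st()
effector.grasp(45); st(); env.movel(np.r_[p,.10],r,.1); env.pause(.15); s=st(); print(np.round(s["moment"],3))
b=-.26; q=np.array([.473,-.323])+.003*ex(b); r=R(b+np.pi/2)
env.reach(np.r_[q,.10],r); env.movel(np.r_[q,.028],r,.1); env.pause(.2); f0=st()["wrist_force"][2]
z=.0255
while z>.0165:
    z-=.0008; env.movel(np.r_[q,z],r,.025); F=env.sense()["wrist_force"][2]-f0
    if F>4: break
print(z,F); env.pause(.2); st()
E
```

```text
t 34.99 [ 0.4788 -0.1215  0.0057] F [ 1.2 -0.8  0.7] w 0.0917 g 0.0
t 35.63 [ 0.4784 -0.1212  0.0053] F [-1.   0.4  2. ] w 0.0555 g 45.0
t 36.88 [ 0.4779 -0.1213  0.0994] F [-1.   0.  -3.7] w 0.0553 g 45.0
[-0.004  0.063  0.012]
t 38.77 [ 0.4763 -0.324   0.0286] F [ 0.3 -0.9 -2.6] w 0.0551 g 45.0
0.016700000000000013 7.7312690126518655
t 41.76 [ 0.476  -0.3238  0.0173] F [-1.9  1.8  5.8] w 0.0555 g 45.0
```

```bash
python3 - <<'E'
from h import *
effector.release(); p=st()["ee_pos"]; r=R(-.26+np.pi/2)
env.movel(p+[0,0,.1],r,.15); env.movel(p+[0,0.03,.22],r,.2); env.pause(.2); s=st()
im,d=viewer.read_camera("wrist"); cv2.imwrite("pics/w5.png",im[:,:,::-1]); np.savez("pics/w5.npz",d=d,p=s["ee_pos"],R=s["tcp_rot"])
for n in ["carrier_escapement_pad","carrier_escapement","bed_seat","carrier_filter"]:
    print(n,[(np.round(q["at"],3).tolist(),round(q["score"],2)) for q in tip_of("wrist",n)[:2]])
E
```

```text
t 42.45 [ 0.4759 -0.3238  0.0167] F [-0.6  0.3  0.2] w 0.0923 g 0.0
t 44.23 [ 0.4752 -0.2938  0.2354] F [-0.1 -0.4 -0.4] w 0.0916 g 0.0
carrier_escapement_pad [([0.439, -0.319, 0.026], 0.69)]
carrier_escapement [([0.472, -0.322, 0.019], 0.87), ([0.651, -0.093, 0.033], 0.62)]
bed_seat []
carrier_filter []
```

View pics/w5.png

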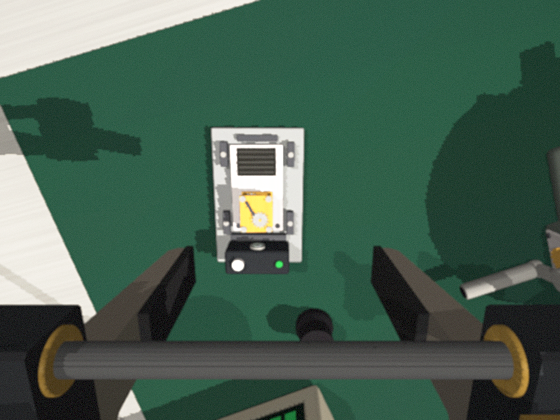

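The carrier sits at (257,190), square between the four rail pieces, with the pad at (257,161) facing away from the sensor head at (257,258). I'm handing in.

```bash
python3 -c "
from h import *
print(workorder.finish_job())"
```

```text
the job is handed in; nothing more can be done
None
```

The escapement carrier lies flat between the timing bed's rails with its thumb pad away from the sensor head, confirmed in the last wrist picture, and the job was handed in at about 44 s of the 67 s allowed; no verdict came back.

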